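Slide the drip tray under the whetstone bridge

ROBOT

A 6-joint arm with a two-finger parallel gripper is mounted at the origin on the work surface. World frame = base frame: x ahead of the robot, y to its left, z up, the work surface at z = 0. Lengths are in m, angles in rad, forces in N, time in s.
With the tool pointing down it reaches from about 0.325 to 0.9 m from the base axis. Payload 6.1 kg.
Tool frame: the origin (TCP) lies midway between the tips of the shut fingers; the grasp point (between the pads) lies 19 mm behind it; z points along the fingers, y is the line along which they close (so a half turn about z gives the same grasp; the last joint's range is limited). The gripper opens to 87 mm and grips with 3 to 60 N. Pads are 19 mm wide; open, the fingers measure 117 mm over their backs; the gripper's body (75 mm by 190 mm) begins 51 mm behind the grasp point.
Start: joints at [-1.316, 0.22, 1.526, -0, 1.395, -0.126], TCP at [0.232, -0.58, 0.186] pointing down, gripper open.
Joint ranges: [-2.98, 2.98], [-0.91, 2.08], [0.09, 2.57], [-1.24, 4.39], [0.2, 2.65], [-2.68, 2.68]. Speed limits (rad/s): [2.57, 2.57, 3.01, 3.14, 3.14, 3.14].

INTERFACE

Orientations are given as a unit quaternion [w, x, y, z].
In Python, from bench import status, vision, r gives the robot as it stands.
- The arm moves only by the tool apply_moves, never from a script. Its argument "targets" is a list that holds one entry, the list of rows, each a list of 6 numbers: the shift along the tool's x, y, z scaled (see below), then the turn, a rotation vector about the tool's x, y, z scaled (see below). In form: [[[dx, dy, dz, ax, ay, az], ...]]. A call has exactly 10 rows; each row is the pose to reach, as a shift and turn from the pose commanded when the call began, along the tool's axes at that moment, turning the shorter way round; what a row does not reach only later rows make up. The controller multiplies each number of a shift by 0.25 m and each number of a turn by 180 degrees. A row lasts 1/8 s, in which the tool goes at most 62.5 mm and 10.7 degrees, less where a joint would pass 70% of its speed; a pose out of reach is approached as far as the arm can. A call with a number of a shift or a turn outside -1 to 1 is refused whole. A call with a gripper value outside its range is refused whole. "jaw" is the opening, from 0 (shut) to 1 (fully open), set as the call begins (left out, the last holds). The fingers move at their own pace and stop on an object; "newtons" is the grip in N (left out, the last holds). Time passes only in rows, so rows that repeat a pose let the fingers close, or fill a call up. It gives the time, the measured TCP pose, the force, the opening and the grip force at its end, in the units of the state.
- status.observe(): the state, without advancing time (a new reading comes with each control period).
- vision.read_camera(name): name is "side" or "top"; returns (picture, depth): 400x640x3 uint8, red, green, blue; 400x640 float32, m along the optical axis (not along the pixel's ray), 0 where there is no reading.
- vision.calibration(name): a dict with "mtx" (3x3 intrinsics, pixels), "origin" and "orientation" of the camera in the world. Camera axes: x right, y down, z forward; pixel columns grow to the right and rows downward; lengths in m; the calibration is good to about 2 mm. A picture is of the moment at which its call begins. calibration takes no time and is no camera call.
- r.finish_job(): hands the job in; it is judged then, once.
The state is a dict: "time": time; "q": joint angles; "qd": joint speeds; "joint_efforts": joint torques, N m; "position": TCP position; "tcp_rot": TCP orientation; "wrist_force": force on the tool from outside, world axes, zero at the start; "moment": the same for the moment, N m; "width": finger opening in m; "grip_force": force on a finger pad.
Only numpy, scipy, OpenCV 4.12 (cv2) and the standard library are available. Lean on these libraries where they do the work, as an engineer would, in place of code of your own. Each camera call takes 0.05 s, during which the arm holds its last target. There are 200 camera calls.

TASK

Get the sharpening place ready: slide the steel drip tray under the whetstone bridge until it lies centred beneath the stone, square between the two feet and sticking out equally on both sides. Push it gently along the bench with your fingertips, flat all the way: do not pinch, lift or tip it, and do not pick up or shove the bridge. Leave everything else on the bench where it is.

Things in the scene. Friction and masses are not known exactly. Their poses are not given: they have to be found in the camera images.
- drip_tray: Shallow open stainless steel tray, 190 mm long (its x), 140 mm wide (its y), 20 mm high, about 0.35 kg; walls 3 mm, floor 2 mm thick. Origin: centre of its underside, z up. It starts flat on the bench on the bridge's +y or -y side, its centre 210 to 230 mm from the bridge's, up to 30 mm off line and up to 17 degrees from square. Square means its x parallel to the bridge's x.
- stone_bridge: Low bridge carrying a brown and cream whetstone, about 2.2 kg, standing loose. Origin: centre of its underside at bench height, z up; x along the stone, y across it, within 0.2 rad of the robot's left. Stone 180 x 60 x 20 mm, its top 58 mm above the bench; a black clamp knob reaches to x = +144 mm. The tray, when centred, stands out 40 mm past the stone on each side.
- passage (a point): Centre of the opening under the bridge, 13 mm above the bench, axes as the bridge's; the tray goes through it along y. Two feet, each 20 mm (x) by 72 mm (y), at x = -117 and +117 mm leave 214 mm clear between them. Two rails along x at y = -21 and +21 mm, 12 mm wide, have their underside 26 mm above the bench: 6 mm of headroom over the tray.
- strop: Bystander: leather-faced wooden strop block, 200 x 62 x 19 mm, lying flat on the other side of the bridge from the tray. Origin: centre of its underside.
- caddy_dark: Bystander: dark wooden tea caddy, 74 mm diameter, 90 mm high, standing. Origin: centre of its underside.
- caddy_pale: Bystander: pale wooden tea caddy, 74 mm diameter, 90 mm high, standing. Origin: centre of its underside.
- caddy_lid: Bystander: cherry-wood caddy lid, 74 mm diameter, 30 mm high. Origin: centre of its underside.
- dressing_stone: Bystander: grey-green dressing stone, 55 x 30 x 25 mm. Origin: centre of its underside.
- lapping_plate: Bystander: blue and white lapping plate, 150 x 60 x 12 mm. Origin: centre of its underside.
- gouge: Bystander: turning gouge lying flat, wooden handle 200 mm long and 28 mm thick, brass ferrule, steel blade, 340 mm over all along its x. Origin: below its middle, at bench height.
Mind the look-alikes: they are no part of the job. What is meant by the drip_tray is not purple, and is the smaller of those in its own colour.

How it is judged:
At the end, for the whole second after the job is handed in: The tray lies flat and at rest on the bench under the bridge, its centre within 12 mm of the bridge's centre across the stone and 14 mm along it, square to it within 0.07 rad (4 degrees); the bridge stands within 12 mm and everything else within 20 mm of where it was (x of drip_tray in the frame of stone_bridge between -0.014 and 0.014 m and y of drip_tray in the frame of stone_bridge between -0.012 and 0.012 m and angle between the x axis of drip_tray and the x axis of stone_bridge, either way round below 0.07 rad and height (world z) of drip_tray below 0.003 m and angle between each of drip_tray, stone_bridge's own z axis and vertical below 0.03 rad and linear speed of each of drip_tray, stone_bridge below 0.01 m/s and distance of stone_bridge from where it was at the start of the episode below 0.012 m and distance of each of strop, caddy_dark, caddy_pale, caddy_lid, dressing_stone, lapping_plate, gouge from where it was at the start of the episode below 0.02 m); the robot touches nothing.
It fails at once if the tray is lifted off the bench (more than 6 mm) (height (world z) of drip_tray above 0.006 m).
It fails at once if the tray is tipped (more than 0.07 rad) (angle between drip_tray's own z axis and vertical above 0.07 rad).
It fails at once if the tray is flung (faster than 0.4 m/s), or pinched or forced (fingers press it with over 30 N) (linear speed of drip_tray above 0.4 m/s or contact force between the fingers and drip_tray above 30 N).
It fails at once if the bridge is lifted, tipped or shoved more than 12 mm (height (world z) of stone_bridge above 0.006 m or angle between stone_bridge's own z axis and vertical above 0.07 rad or distance of stone_bridge from where it was at the start of the episode above 0.012 m).
It fails at once if another thing on the bench is disturbed (moved more than 20 mm) (distance of any of strop, caddy_dark, caddy_pale, caddy_lid, dressing_stone, lapping_plate, gouge from where it was at the start of the episode above 0.02 m).
It also fails if it takes over 67 s, if anything falls off the work surface, if the arm or the gripper's body presses on something with over 40 N, if the wrist force passes 120 N, or if a joint passes its speed limit or range.

## Working session

There is one attempt and no reset: what is moved stays moved. The work goes in short steps, Python scripts to look and compute and a tool call to move; the robot and the scene stay as the last step left them, time stands still between calls to the robot, and variables do not carry over. Pictures are saved under pics/ and viewed, at most 10 in all, crops included, and the job is handed in when it is done.

Besides the shell and the picture viewer there is one more tool, called as name([rows], argument=value, ...), one row to a line, values as JSON. apply_moves: Moves the arm, as the interface text tells. Its arguments: {"type":"object","properties":{"targets":{"type":"array","items":{"type":"array","items":{"type":"array","items":{"type":"number"}}}},"jaw":{"type":"number"},"newtons":{"type":"number"}},"required":["targets"]}

```bash
ls; mkdir -p pics; python3 - <<'E'
from bench import status, vision, r
import cv2, numpy as np
s=status.observe(); print(s)
for n in ("top","side"):
    im,d=vision.read_camera(n); cv2.imwrite(f"pics/{n}0.png",im[:,:,::-1]); np.savez(f"{n}0.npz",im=im,d=d)
    print(n,vision.calibration(n))
E
```

```text
pics
{'time': 0.0, 'q': array([-1.31606188e+00,  2.21218225e-01,  1.52761469e+00,  3.78013891e-06,
        1.39469238e+00, -1.26096286e-01]), 'qd': array([-5.40301626e-05,  8.39709462e-04, -1.04299824e-03, -1.18259757e-03,
        9.56163105e-04,  8.13588789e-04]), 'joint_efforts': array([-2.40622148e-04, -4.94602668e+01, -3.87380111e+01,  7.00671645e-02,
        5.71421825e-02, -1.52048638e-04]), 'position': array([ 0.23213203, -0.57954951,  0.18474032]), 'tcp_rot': array([-9.64441017e-04,  9.81925309e-01,  1.89266355e-01, -6.02532706e-05]), 'wrist_force': array([ 1.4823361 , -0.91674156, -0.5418792 ]), 'moment': array([ 0.04905882, -0.03579779,  0.00161454]), 'grip_force': 0.0, 'width': 0.0869768606670996}
top {'mtx': array([[362.9515891 ,   0.        , 325.43976569],
       [  0.        , 362.9515891 , 193.26811056],
       [  0.        ,   0.        ,   1.        ]]), 'origin': array([ 0.43479441, -0.00559499,  1.07562717]), 'orientation': array([-0.02034543,  0.71728447, -0.69635418,  0.01341322])}
side {'mtx': array([[473.57626123,   0.        , 323.3694556 ],
       [  0.        , 473.57626123, 201.16864402],
       [  0.        ,   0.        ,   1.        ]]), 'origin': array([ 0.27206095, -1.28956726,  1.17506545]), 'orientation': array([-0.41702542,  0.905782  , -0.06295076,  0.04106045])}
```

View pics/top0.png

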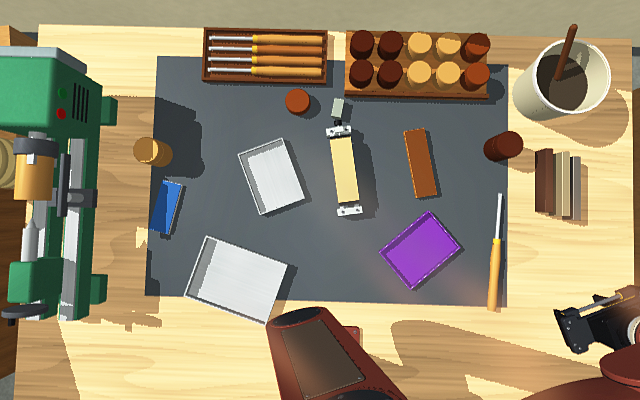

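View pics/side0.png

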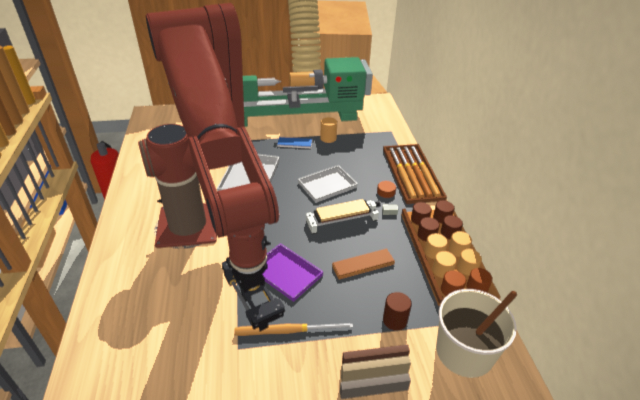

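The top view shows the small steel tray at about (272,176), on the +y side of the bridge at (343,170). The decoys are the big steel tray (240,278) and the purple tray. The grey-green dressing stone is at (340,107), the strop at (421,163) and the lid at (297,100).

```bash
cat > h.py <<'E'
import numpy as np, cv2
from scipy.spatial.transform import Rotation as R
from bench import status, vision, r
def world(n,d):
    c=vision.calibration(n);K=c["mtx"];q=c["orientation"]
    M=R.from_quat(q,scalar_first=True).as_matrix()
    v,u=np.mgrid[:d.shape[0],:d.shape[1]]
    return np.stack([(u-K[0,2])/K[0,0]*d,(v-K[1,2])/K[1,1]*d,d],-1)@M.T+c["origin"]
def plane(n,uv,z):
    c=vision.calibration(n);K=c["mtx"]
    M=R.from_quat(c["orientation"],scalar_first=True).as_matrix()
    uv=np.atleast_2d(np.float64(uv)); ray=np.c_[uv,np.ones(len(uv))]@np.linalg.inv(K).T@M.T
    return c["origin"]+ray*((z-c["origin"][2])/ray[:,2])[:,None]
def rect(P):
    (c,s,a)=cv2.minAreaRect(np.float32(P[:,:2]*1000)); 
    # angle of long axis relative to world x
    if s[0]<s[1]: s=s[::-1]; a+=90
    return np.round(c,1),np.round(s,1),round((a+90)%180-90,2)
def tray(im,d,seed_box):
    x0,y0,x1,y1=seed_box
    g=im.astype(int); m=np.zeros(d.shape,np.uint8)
    sub=g[y0:y1,x0:x1]; m[y0:y1,x0:x1]=(sub.max(2)>115)
    return m
E
python3 - <<'E'
from h import *
z=np.load("top0.npz");im,d=z["im"],z["d"]; W=world("top",d)
print("mat z",np.median(W[230:240,300:330,2]),W[230:240,300:330,2].std())
g=im.astype(int)
print("gray mat",g[150,230],g[190,300],"tray",g[176,272],"wall",g[165,245])
# tray
box=np.zeros(d.shape,bool);box[125:225,228:318]=1
m=(box&(W[...,2]>0.010)).astype(np.uint8); print("tray hi",m.sum())
m2=(box&(g.min(2)>105)).astype(np.uint8)
for k,mm in (("depth",m),("col",m2)):
    n,l,st,_=cv2.connectedComponentsWithStats(mm); i=1+st[1:,4].argmax(); ys,xs=np.where(l==i) if k=="col" else np.where(mm)
    print(k,rect(plane("top",np.c_[xs,ys],0.02)),len(xs))
# stone
box=np.zeros(d.shape,bool);box[90:230,318:375]=1
for lo,hi in((.053,.065),(.03,.09)):
    mm=box&(W[...,2]>lo)&(W[...,2]<hi); ys,xs=np.where(mm); print("stone",lo,rect(W[mm]),mm.sum(),np.median(W[mm][:,2]))
mm=box&(W[...,2]>.015); ys,xs=np.where(mm); print(xs.min(),xs.max(),ys.min(),ys.max())
mm=box&(g[...,0]>170)&(g[...,0]-g[...,2]>35)&(W[...,2]>.05); ys,xs=np.where(mm);print("cream",rect(plane("top",np.c_[xs,ys],0.058)),len(xs))
c=im[80:240,220:450]; c=cv2.resize(c,None,fx=3.4,fy=3.4,interpolation=cv2.INTER_CUBIC); cv2.imwrite("pics/crop.png",c[:,:,::-1])
E
```

```text
mat z 0.001228476205585638 0.06195446609392701
gray mat [ 94 104 107] [206 215 212] tray [227 230 229] wall [145 149 149]
tray hi 386
depth (array([533.7, 162.1]), array([291.8, 248.5]), -1.0) 386
col (array([532.8, 167.9]), array([194.2, 142.1]), 22.36) 3128
stone 0.053 (array([573.4, -42.3]), array([242.2,  60.3]), 9.4) 1469 0.0587027064769452
stone 0.03 (array([607.3, -50. ]), array([369.8, 127.8]), -4.38) 2026 0.05772084445717518
321 374 90 228
cream (array([553.1, -45.2]), array([180.8,  59.5]), 9.47) 1346
```

View pics/crop.png

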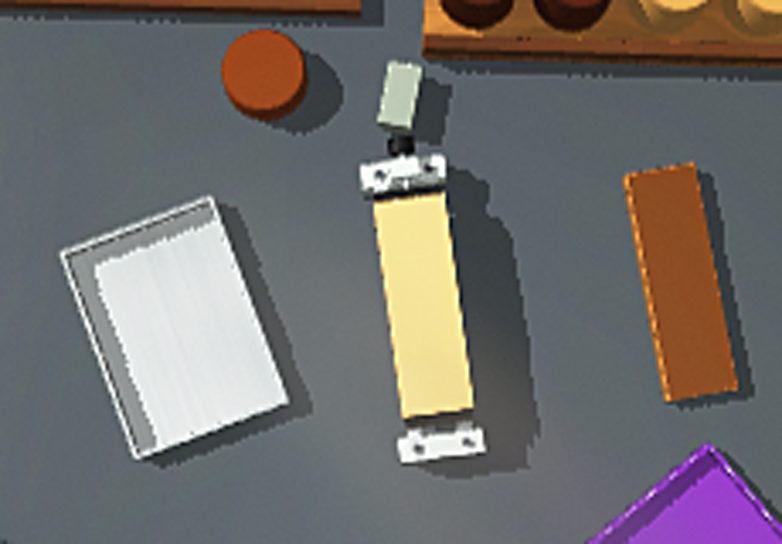

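Both sizes match the spec: tray 194x142 and stone 181x60. The tray is at bridge-frame (15, 213) mm, turned +12.9°. I'll push its +y long face with the two open fingers aligned to the bridge. That squares the tray first, then slides it in. Travelling there now.

apply_moves([
  [[0.077, -0.093, 0, 0, 0, -0.043], [0.154, -0.186, 0, 0, 0, -0.086], [0.231, -0.279, 0, 0, 0, -0.13], [0.308, -0.372, 0, 0, 0, -0.173], [0.385, -0.465, 0, 0, 0, -0.216], [0.462, -0.558, 0, 0, 0, -0.26], [0.54, -0.65, 0, 0, 0, -0.302], [0.616, -0.744, 0, 0, 0, -0.346], [0.693, -0.837, 0, 0, 0, -0.39], [0.77, -0.93, 0, 0, 0, -0.432]],
], jaw=1)

```text
time: 1.35
position: [0.3246, -0.2916, 0.1854]
tcp_rot: [-0.0, 0.644, 0.765, 0.0]
wrist_force: [0.2, 0.2, -0.5]
width: 0.087
grip_force: 0.0
```

```bash
cat >> h.py <<'E'
B=np.array([.5531,-.0452]); PH=np.deg2rad(9.47)
bx=np.array([np.cos(PH),np.sin(PH)]); by=np.array([-bx[1],bx[0]])
def go(x,y,z,ph=PH+np.pi/2):
    s=status.observe(); T=R.from_quat(s["tcp_rot"],scalar_first=True); p=s["position"]
    b=p[:2]-B; print("t",round(s["time"],2),"pos",np.round(p,4),"bridge mm",np.round([b@bx*1e3,b@by*1e3],1),"F",np.round(s["wrist_force"],1))
    t=np.r_[B+x*bx+y*by,z]
    G=np.array([[np.cos(ph),np.sin(ph),0],[np.sin(ph),-np.cos(ph),0],[0,0,-1.]])
    print("shift",np.round(T.inv().apply(t-p)/.25,3),"turn",np.round((T.inv()*R.from_matrix(G)).as_rotvec()/np.pi,4))
E
python3 -c "
from h import *
go(.012,.330,.186)"
```

```text
t 1.35 pos [ 0.3246 -0.2916  0.1854] bridge mm [-266.  -205.5] F [ 0.2  0.2 -0.5]
shift [ 2.135e+00  1.125e+00 -1.000e-03] turn [-0.0001 -0.0002  0.002 ]
```

apply_moves([
  [[0.1, 0.05, 0, 0, 0, 0], [0.2, 0.1, 0, 0, 0, 0], [0.3, 0.16, 0, 0, 0, 0], [0.4, 0.21, 0, 0, 0, 0], [0.5, 0.26, 0, 0, 0, 0], [0.6, 0.32, 0, 0, 0, 0], [0.7, 0.37, 0, 0, 0, 0], [0.8, 0.42, 0, 0, 0, 0], [0.9, 0.47, 0, 0, 0, 0], [1.0, 0.53, 0, 0, 0, 0.002]],
])

```text
time: 2.6
position: [0.4135, -0.0233, 0.1855]
tcp_rot: [-0.0, 0.648, 0.762, -0.0]
wrist_force: [0.1, -0.5, 0.4]
width: 0.0873
grip_force: 0.0
```

apply_moves([
  [[0.1, 0.05, 0, 0, 0, 0], [0.2, 0.1, 0, 0, 0, 0], [0.3, 0.16, 0, 0, 0, 0], [0.4, 0.21, 0, 0, 0, 0], [0.5, 0.26, 0, 0, 0, 0], [0.6, 0.32, 0, 0, 0, 0], [0.7, 0.37, 0, 0, 0, 0], [0.8, 0.42, 0, 0, 0, 0], [0.9, 0.47, 0, 0, 0, 0], [1.0, 0.53, 0, 0, 0, 0]],
])

```text
time: 3.85
position: [0.5042, 0.2445, 0.1853]
tcp_rot: [-0.0, 0.648, 0.762, -0.0]
wrist_force: [0.5, -0.2, 0.3]
width: 0.0871
grip_force: 0.0
```

```bash
python3 -c "
from h import *
go(.012,.330,.186);go(.012,.330,.008)"
```

```text
t 3.85 pos [0.5042 0.2445 0.1853] bridge mm [ -0.6 293.8] F [ 0.5 -0.2  0.3]
shift [ 0.145  0.05  -0.003] turn [-0.0003  0.0001 -0.0014]
t 3.85 pos [0.5042 0.2445 0.1853] bridge mm [ -0.6 293.8] F [ 0.5 -0.2  0.3]
shift [0.145 0.05  0.709] turn [-0.0003  0.0001 -0.0014]
```

apply_moves([
  [[0.08, 0.025, 0, 0, 0, 0], [0.145, 0.05, 0, 0, 0, 0], [0.145, 0.05, 0.12, 0, 0, 0], [0.145, 0.05, 0.25, 0, 0, 0], [0.145, 0.05, 0.38, 0, 0, 0], [0.145, 0.05, 0.5, 0, 0, 0], [0.145, 0.05, 0.6, 0, 0, 0], [0.145, 0.05, 0.66, 0, 0, 0], [0.145, 0.05, 0.69, 0, 0, 0], [0.145, 0.05, 0.705, 0, 0, 0]],
])

```text
time: 5.1
position: [0.5113, 0.2817, 0.0099]
tcp_rot: [0.0, 0.648, 0.762, 0.0]
wrist_force: [0.4, 0.2, -0.6]
width: 0.087
grip_force: 0.0
```

```bash
python3 - <<'E'
from h import *
go(.012,.30,.008)
for n in ("top","side"):
    im,d=vision.read_camera(n)
    c=im[80:240,130:360] if n=="top" else im[100:260,230:460]
    cv2.imwrite(f"pics/{n}1.png",cv2.resize(c,None,fx=2.5,fy=2.5,interpolation=cv2.INTER_CUBIC)[:,:,::-1])
a=[cv2.imread(f"pics/{n}1.png") for n in("top","side")]
cv2.imwrite("pics/both1.png",cv2.resize(np.hstack(a),(800,280)))
E
```

```text
t 5.1 pos [0.5113 0.2817 0.0099] bridge mm [ 12.6 329.3] F [ 0.4  0.2 -0.6]
shift [-0.117 -0.002  0.008] turn [ 0.0002 -0.     -0.0014]
```

View pics/both1.png

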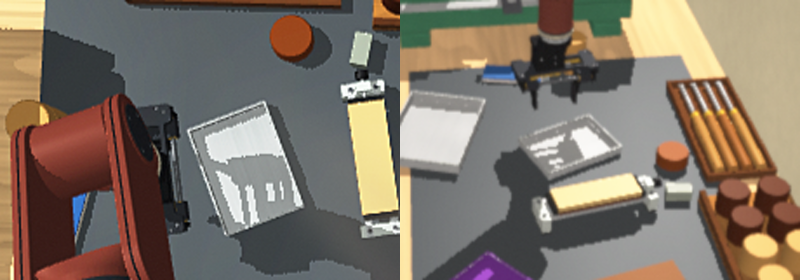

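Fingers are down behind the tray's +y face, with a clear gap in the top crop (tray's near edge at about column 190, fingers at about 185 and left). First push about 60 mm, slowly, to square it.

apply_moves([
  [[-0.025, 0, 0.006, 0, 0, -0.001], [-0.05, 0, 0.008, 0, 0, -0.001], [-0.075, 0, 0.008, 0, 0, -0.001], [-0.1, 0, 0.008, 0, 0, -0.001], [-0.125, 0, 0.008, 0, 0, -0.001], [-0.15, 0, 0.008, 0, 0, -0.001], [-0.175, 0, 0.008, 0, 0, -0.001], [-0.2, 0, 0.008, 0, 0, -0.001], [-0.225, 0, 0.008, 0, 0, -0.001], [-0.25, 0, 0.008, 0, 0, -0.001]],
])

```text
time: 6.45
position: [0.521, 0.2194, 0.0076]
tcp_rot: [0.0, 0.647, 0.763, 0.0]
wrist_force: [0.7, -0.2, 0.0]
width: 0.0874
grip_force: 0.0
```

```bash
cat >> h.py <<'E'
def look(name):
    im,d=vision.read_camera("top"); g=im.astype(int); W=world("top",d)
    uv=np.dstack(np.meshgrid(np.arange(640),np.arange(400))[:2]).reshape(-1,2)
    P=plane("top",uv,0.02)[:,:2]-B; P=np.stack([P@bx,P@by],-1).reshape(400,640,2)*1e3
    m=((g.min(2)>105)&(g.max(2)-g.min(2)<30)&(abs(P[...,0])<130)&(P[...,1]>-110)&(P[...,1]<330)&~((abs(P[...,0])>98)&(P[...,1]<60))&(W[...,2]<.035)).astype(np.uint8)
    n,l,st,_=cv2.connectedComponentsWithStats(m)
    i=1+st[1:,4].argmax(); q=P[l==i]; c,s,a=rect(q/1e3)
    print("tray in bridge mm",c,s,"deg",a)
    h=cv2.resize(im[80:240,180:410],None,fx=2.6,fy=2.6,interpolation=cv2.INTER_CUBIC)[:,:,::-1]; cv2.imwrite(f"pics/{name}.png",h)
    # stone
    m=(g[...,0]>170)&(g[...,0]-g[...,2]>35)&(W[...,2]>.05)&(W[...,2]<.065)&(abs(P[...,0])<120)&(abs(P[...,1])<60)
    ys,xs=np.where(m); print("stone world",rect(plane("top",np.c_[xs,ys],.058)))
E
python3 -c "
from h import *
go(.012,.25,.008);look('p2')"
```

```text
t 6.45 pos [0.521  0.2194 0.0076] bridge mm [ 11.9 266.3] F [ 0.7 -0.2  0. ]
shift [-0.065  0.001 -0.002] turn [ 0.      0.     -0.0004]
tray in bridge mm [ 15.1 213.5] [194.2 141.5] deg 12.78
stone world (array([552.5, -45.2]), array([179.1,  59.6]), 9.38)
```

View pics/p2.png

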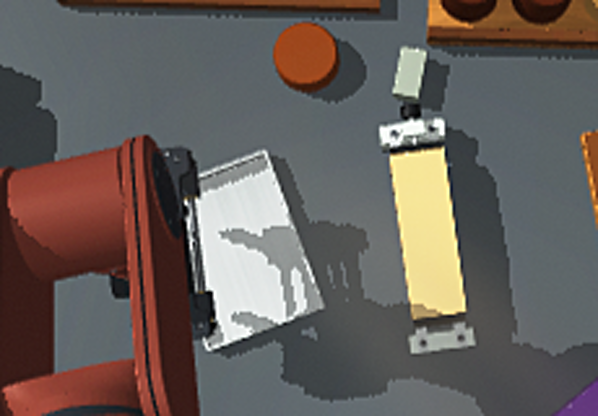

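The tray did not move and the force stayed at zero. With the gripper open, the tips evidently sit higher than the TCP (linkage fingers), so they passed over the 20 mm wall. I'll retreat by the same path and measure the real tip height.

apply_moves([
  [[0.025, 0, 0, 0, 0, 0], [0.05, 0, 0, 0, 0, 0], [0.075, 0, 0, 0, 0, 0], [0.1, 0, 0, 0, 0, 0], [0.13, 0, 0, 0, 0, 0], [0.16, 0, 0, 0, 0, 0], [0.19, 0, 0, 0, 0, 0], [0.22, 0, 0, 0, 0, 0], [0.24, 0, 0, 0, 0, 0], [0.26, 0, 0, 0, 0, 0]],
])

```text
time: 7.75
position: [0.5103, 0.2843, 0.0076]
tcp_rot: [0.0, 0.647, 0.763, 0.0]
wrist_force: [-0.2, -0.5, -0.2]
width: 0.0872
grip_force: 0.0
```

```bash
python3 - <<'E'
from h import *
go(.012,.33,.008)
im,d=vision.read_camera("side");W=world("side",d)
b=W[...,:2]-B; u=b@bx*1e3; v=b@by*1e3; z=W[...,2]*1e3
# sanity of side bench height nearby
m=(abs(u-12)<90)&(abs(v-300)<15); print("bench",np.median(z[m]),z[m].std())
m=(abs(u-12)<75)&(abs(v-331)<22)&(z>4)&(z<70)&(d>0)
for lo in range(4,70,6):
    k=m&(z>=lo)&(z<lo+6)
    for s in(-1,1):
        kk=k&((u-12)*s>0)
        if kk.sum(): print(lo,s,kk.sum(),"u",np.round([u[kk].min(),u[kk].max()],0),"v",np.round([v[kk].min(),v[kk].max()],0))
ys,xs=np.where(m); c=im[ys.min()-10:ys.max()+25,xs.min()-15:xs.max()+15]
cv2.imwrite("pics/f3.png",cv2.resize(c,None,fx=7,fy=7,interpolation=cv2.INTER_CUBIC)[:540,:800,::-1])
E
```

```text
t 7.75 pos [0.5103 0.2843 0.0076] bridge mm [ 12. 332.] F [-0.2 -0.5 -0.2]
shift [-0.008  0.    -0.002] turn [ 0.      0.     -0.0004]
bench 179.55772878137023 93.56651001565616
4 -1 11 u [-55.  10.] v [310. 351.]
4 1 13 u [12. 79.] v [314. 352.]
40 -1 2 u [-32. -31.] v [327. 331.]
40 1 1 u [59. 59.] v [328. 328.]
46 -1 4 u [-41. -37.] v [320. 352.]
46 1 2 u [54. 61.] v [322. 327.]
52 -1 4 u [-41. -33.] v [319. 326.]
52 1 4 u [54. 60.] v [319. 330.]
58 -1 4 u [-42. -30.] v [319. 334.]
58 1 7 u [54. 66.] v [316. 331.]
64 -1 5 u [-42. -34.] v [315. 340.]
64 1 6 u [55. 61.] v [318. 335.]
```

View pics/f3.png

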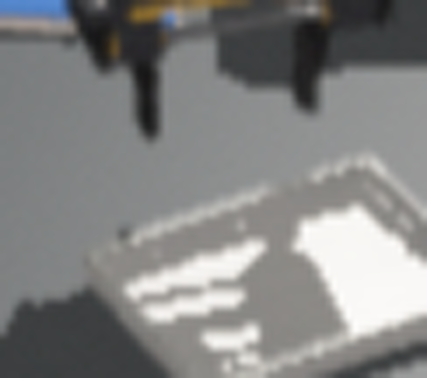

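The crop shows both tips hanging well above the bench: left tip at (148,135), right at (307,108). Depth puts them at about 40 mm. I'll half-close the jaw and measure again.

apply_moves([
  [[0, 0, 0, 0, 0, 0], [0, 0, 0, 0, 0, 0], [0, 0, 0, 0, 0, 0], [0, 0, 0, 0, 0, 0], [0, 0, 0, 0, 0, 0], [0, 0, 0, 0, 0, 0], [0, 0, 0, 0, 0, 0], [0, 0, 0, 0, 0, 0], [0, 0, 0, 0, 0, 0], [0, 0, 0, 0, 0, 0]],
], jaw=0.5)

```text
time: 9.05
position: [0.5103, 0.2839, 0.0076]
tcp_rot: [0.0, 0.647, 0.763, 0.0]
wrist_force: [-0.6, 0.5, 0.4]
width: 0.0436
grip_force: 0.0
```

```bash
cat >> h.py <<'E'
def tips(v0,u0=12):
    s=status.observe(); im,d=vision.read_camera("side");W=world("side",d)
    b=W[...,:2]-B; u=b@bx*1e3; v=b@by*1e3; z=W[...,2]*1e3
    m=(abs(u-u0)<90)&(abs(v-v0+40)<12)&(d>0)&(z<30); print("z",s["position"][2],"w",s["width"],"bench",np.median(z[m]))
    m=(abs(u-u0)<75)&(abs(v-v0)<24)&(z>7)&(z<70)&(d>0)&(im.max(2)<70)
    for sd in(-1,1):
        k=m&((u-u0)*sd>0); zz=np.sort(z[k])[:8]; print(sd,k.sum(),"lowest",np.round(zz,0),"u",np.round(np.percentile(u[k],[5,95])),"v",np.round(np.percentile(v[k],[5,95])))
        ys,xs=np.where(k); i=ys.argmax(); 
        # pixel-ray height: lowest dark pixel intersected with plane v=v0-9
        c=vision.calibration("side"); ray=plane("side",[[xs[i],ys[i]+.5]],0)[0]-c["origin"]; 
        t=((v0-9)/1e3-(c["origin"][:2]-B)@by)/(ray[:2]@by); print("  px",xs[i],ys[i],"ray z mm",round((c["origin"]+t*ray)[2]*1e3,1))
E
python3 -c "
from h import *
tips(332)"
```

```text
z 0.0075933848283859864 w 0.04364059339201486 bench 5.875807183000736
-1 10 lowest [48. 53. 54. 59. 61. 62. 62. 65.] u [-20. -12.] v [319. 329.]
  px 311 160 ray z mm 49.8
1 14 lowest [50. 52. 56. 57. 60. 61. 61. 61.] u [33. 40.] v [315. 332.]
  px 324 158 ray z mm 48.7
```

```bash
python3 - <<'E'
from h import *
im,d=vision.read_camera("side");W=world("side",d); g=im.astype(int)
b=W[...,:2]-B; u=b@bx*1e3; v=b@by*1e3; z=W[...,2]*1e3
m=(g[...,0]>170)&(g[...,0]-g[...,2]>35)&(abs(u)<85)&(abs(v)<28)&(z>40)&(z<80); print("stone z",np.percentile(z[m],[5,50,95]),m.sum())
for (u0,v0) in((-60,120),(0,100),(100,330),(12,300)):
    m=(abs(u-u0)<12)&(abs(v-v0)<12)&(z<60)&(z>-40); print("bench",u0,v0,m.sum(),np.percentile(z[m],[5,50,95]) if m.sum() else 0)
# raw columns down each finger
for x in (311,312,324,325):
    print(x,[(y,tuple(im[y,x]),round(float(u[y,x])),round(float(v[y,x])),round(float(z[y,x]))) for y in range(152,176,2)])
E
```

```text
stone z [52.27358051 57.07643257 61.4238066 ] 485
bench -60 120 42 [-4.80857227  2.38092444 22.39049571]
bench 0 100 24 [-2.53307915  1.3164596   4.58331605]
bench 100 330 15 [-3.60145637  1.94154739  4.03778937]
bench 12 300 4 [ 2.44784078  4.01296609 11.73521038]
311 [(152, (np.uint8(27), np.uint8(25), np.uint8(25)), -21, 322, 92), (154, (np.uint8(32), np.uint8(33), np.uint8(33)), -21, 322, 83), (156, (np.uint8(31), np.uint8(31), np.uint8(30)), -21, 319, 75), (158, (np.uint8(32), np.uint8(32), np.uint8(33)), -19, 326, 60), (160, (np.uint8(65), np.uint8(65), np.uint8(67)), -20, 325, 51), (162, (np.uint8(129), np.uint8(131), np.uint8(131)), -3, 378, 1), (164, (np.uint8(137), np.uint8(138), np.uint8(138)), -9, 360, 4), (166, (np.uint8(137), np.uint8(138), np.uint8(139)), -12, 351, 1), (168, (np.uint8(137), np.uint8(140), np.uint8(140)), -15, 339, 0), (170, (np.uint8(138), np.uint8(140), np.uint8(141)), -17, 332, -6), (172, (np.uint8(138), np.uint8(140), np.uint8(140)), -24, 311, 0), (174, (np.uint8(158), np.uint8(157), np.uint8(154)), -29, 294, 4)]
312 [(152, (np.uint8(32), np.uint8(3
[... 1649 characters left out ...]
.uint8(33), np.uint8(33)), 37, 317, 75), (156, (np.uint8(49), np.uint8(48), np.uint8(50)), 38, 318, 64), (158, (np.uint8(55), np.uint8(55), np.uint8(54)), 39, 320, 53), (160, (np.uint8(126), np.uint8(127), np.uint8(127)), 61, 383, -5), (162, (np.uint8(144), np.uint8(145), np.uint8(146)), 56, 368, -4), (164, (np.uint8(144), np.uint8(145), np.uint8(146)), 51, 354, -4), (166, (np.uint8(143), np.uint8(144), np.uint8(144)), 44, 333, 2), (168, (np.uint8(151), np.uint8(152), np.uint8(152)), 40, 320, 2), (170, (np.uint8(184), np.uint8(181), np.uint8(176)), 27, 281, 22), (172, (np.uint8(138), np.uint8(136), np.uint8(133)), 29, 287, 7), (174, (np.uint8(143), np.uint8(140), np.uint8(137)), 28, 283, 0)]
```

The side camera is sound (stone top reads 57 mm, bench about 1). The tips really are about 40 mm above the bench while the reported TCP z is 7.6 mm, so z carries an offset of about 35 mm. I'll go by vision: open the jaw and lower in steps.

apply_moves([
  [[0, 0, 0.01, 0, 0, 0], [0, 0, 0.02, 0, 0, 0], [0, 0, 0.03, 0, 0, 0], [0, 0, 0.04, 0, 0, 0], [0, 0, 0.05, 0, 0, 0], [0, 0, 0.06, 0, 0, 0], [0, 0, 0.07, 0, 0, 0], [0, 0, 0.08, 0, 0, 0], [0, 0, 0.08, 0, 0, 0], [0, 0, 0.08, 0, 0, 0]],
], jaw=1)

```text
time: 10.4
position: [0.5104, 0.284, -0.0124]
tcp_rot: [0.0, 0.647, 0.763, 0.0]
wrist_force: [-0.9, 0.7, -0.5]
width: 0.0873
grip_force: 0.0
```

```bash
cat >> h.py <<'E'
def fing(name,v0=332,u0=12):
    s=status.observe(); print("t",s["time"],"pos",np.round(s["position"],4),"F",np.round(s["wrist_force"],1))
    im,d=vision.read_camera("side"); c=vision.calibration("side"); M=R.from_quat(c["orientation"],scalar_first=True).as_matrix()
    # rows predicted for finger front face at heights z
    for sd in(-51,51):
        for z in(0,.01,.02,.03,.04,.05):
            p=np.r_[B+(u0+sd)/1e3*bx+(v0-9.5)/1e3*by,z]; q=c["mtx"]@(M.T@(p-c["origin"])); q=q[:2]/q[2]
            print(sd,z,np.round(q,1),im[int(round(q[1])),int(round(q[0]))-4:int(round(q[0]))+5].max(1))
    cv2.imwrite(f"pics/{name}.png",cv2.resize(im[125:205,280:360],None,fx=7,fy=7,interpolation=cv2.INTER_CUBIC)[:,:,::-1])
E
python3 -c "
from h import *
fing('f4')"
```

```text
t 10.4 pos [ 0.5104  0.284  -0.0124] F [-0.9  0.7 -0.5]
-51 0 [306.6 171.2] [137 136 135 136 139 139 140 139 141]
-51 0.01 [306.6 169.2] [136 137 138 138 138 139 138 139 140]
-51 0.02 [306.6 167.2] [137 136 136 129 115 134 137 139 139]
-51 0.03 [306.6 165.3] [135 135 121  64  39  76 133 139 138]
-51 0.04 [306.6 163.3] [135 126  82  35  33  73 131 138 139]
-51 0.05 [306.6 161.3] [134 125  80  34  38  79 133 139 138]
51 0 [330. 167.] [143 145 146 148 161 177 179 168 184]
51 0.01 [330.1 165.1] [146 146 147 146 146 148 149 150 156]
51 0.02 [330.2 163.1] [145 145 138 119 128 144 147 148 147]
51 0.03 [330.3 161.2] [144 132  73  44  66 118 143 148 147]
51 0.04 [330.3 159.2] [138 109  48  34  48  99 142 146 148]
51 0.05 [330.4 157.2] [138 109  50  36  43  83 140 146 147]
```

View pics/f4.png

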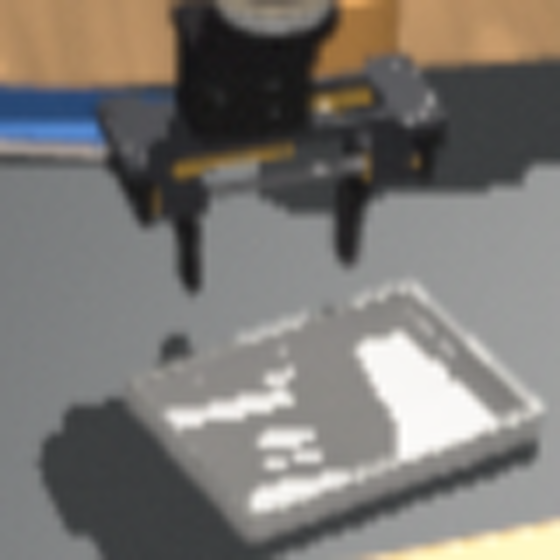

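The crop shows the tips at (195,290) and (350,262), about 21 mm up. The offset is therefore about 34 mm. Lowering another 12.5 mm puts the tips at about 9 mm.

apply_moves([
  [[0, 0, 0.007, 0, 0, 0], [0, 0, 0.014, 0, 0, 0], [0, 0, 0.02, 0, 0, 0], [0, 0, 0.026, 0, 0, 0], [0, 0, 0.032, 0, 0, 0], [0, 0, 0.038, 0, 0, 0], [0, 0, 0.044, 0, 0, 0], [0, 0, 0.048, 0, 0, 0], [0, 0, 0.05, 0, 0, 0], [0, 0, 0.05, 0, 0, 0]],
])

```text
time: 11.7
position: [0.5103, 0.2839, -0.0249]
tcp_rot: [0.0, 0.647, 0.763, -0.0]
wrist_force: [0.8, -0.6, 0.9]
width: 0.0868
grip_force: 0.0
```

```bash
python3 -c "
from h import *
fing('f5')"
```

```text
t 11.7 pos [ 0.5103  0.2839 -0.0249] F [ 0.8 -0.6  0.9]
-51 0 [306.6 171.2] [133 112  80  85 119 137 140 140 140]
-51 0.01 [306.6 169.2] [136 136 134 125  98 113 136 139 140]
-51 0.02 [306.6 167.2] [135 135 123  65  37  74 134 138 140]
-51 0.03 [306.6 165.3] [133 127  81  33  33  75 133 138 140]
-51 0.04 [306.6 163.3] [136 126  79  33  37  80 133 138 138]
-51 0.05 [306.6 161.3] [132 121  63  29  34  74 132 138 138]
51 0 [330. 167.] [135  87  97 141 147 149 147 162 183]
51 0.01 [330.1 165.1] [144 138 113  99 108 132 145 150 155]
51 0.02 [330.2 163.1] [140 111  65  42  62 119 145 148 148]
51 0.03 [330.3 161.2] [139 108  50  37  60 117 144 147 149]
51 0.04 [330.3 159.2] [139 109  48  37  39  80 140 147 147]
51 0.05 [330.4 157.2] [141 121  52  35  35  61 118 143 147]
```

Tips are at about 9–10 mm. Pushing now.

apply_moves([
  [[-0.03, 0, 0.006, 0, 0, 0], [-0.06, 0, 0.008, 0, 0, 0], [-0.085, 0, 0.008, 0, 0, 0], [-0.105, 0, 0.008, 0, 0, 0], [-0.125, 0, 0.008, 0, 0, 0], [-0.145, 0, 0.008, 0, 0, 0], [-0.165, 0, 0.008, 0, 0, 0], [-0.185, 0, 0.008, 0, 0, 0], [-0.205, 0, 0.008, 0, 0, 0], [-0.225, 0, 0.008, 0, 0, 0]],
])

```text
time: 13.0
position: [0.5196, 0.2282, -0.0269]
tcp_rot: [0.0, 0.647, 0.763, 0.0]
wrist_force: [0.4, 3.1, -0.4]
width: 0.0863
grip_force: 1.0
```

```bash
python3 -c "
from h import *
go(.012,.25,-.027);look('p5')"
```

```text
t 13.0 pos [ 0.5196  0.2282 -0.0269] bridge mm [ 11.9 275.2] F [ 0.4  3.1 -0.4]
shift [-0.101  0.     0.001] turn [ 0.     -0.     -0.0004]
tray in bridge mm [  5.6 187.4] [194.2 141.7] deg 5.68
stone world (array([553.2, -45.1]), array([180.5,  59.6]), 9.47)
```

apply_moves([
  [[-0.015, 0, 0, 0, 0, 0], [-0.03, 0, 0, 0, 0, 0], [-0.045, 0, 0, 0, 0, 0], [-0.06, 0, 0, 0, 0, 0], [-0.075, 0, 0, 0, 0, 0], [-0.09, 0, 0, 0, 0, 0], [-0.105, 0, 0, 0, 0, 0], [-0.12, 0, 0, 0, 0, 0], [-0.135, 0, 0, 0, 0, 0], [-0.145, 0, 0, 0, 0, 0]],
])

```text
time: 14.3
position: [0.5253, 0.1925, -0.0269]
tcp_rot: [-0.0, 0.647, 0.763, -0.0]
wrist_force: [-1.2, 3.4, 1.4]
width: 0.0867
grip_force: 1.6
```

```bash
python3 -c "
from h import *
go(.012,.25,-.027);look('p6')"
```

```text
t 14.3 pos [ 0.5253  0.1925 -0.0269] bridge mm [ 11.7 239. ] F [-1.2  3.4  1.4]
shift [0.044 0.001 0.   ] turn [-0.0001 -0.     -0.0005]
tray in bridge mm [ -2.2 157.4] [194.4 141.4] deg -0.4
stone world (array([553.1, -45.1]), array([180.6,  59.6]), 9.47)
```

Squared: x -2.2 mm, y 157 mm, -0.4°. Pushing straight in, with a slight +x drift.

apply_moves([
  [[-0.03, 0, 0, 0, 0, 0], [-0.06, 0.001, 0, 0, 0, 0], [-0.09, 0.002, 0, 0, 0, 0], [-0.12, 0.003, 0, 0, 0, 0], [-0.15, 0.004, 0, 0, 0, 0], [-0.18, 0.005, 0, 0, 0, 0], [-0.21, 0.006, 0, 0, 0, 0], [-0.24, 0.007, 0, 0, 0, 0], [-0.27, 0.008, 0, 0, 0, 0], [-0.29, 0.008, 0, 0, 0, 0]],
])

```text
time: 15.6
position: [0.5393, 0.1209, -0.0269]
tcp_rot: [0.0, 0.647, 0.763, -0.0]
wrist_force: [-0.2, 3.5, 1.3]
width: 0.0872
grip_force: 1.6
```

```bash
python3 -c "
from h import *
go(.013,.0816,-.027);look('p7')"
```

```text
t 15.6 pos [ 0.5393  0.1209 -0.0269] bridge mm [ 13.8 166.1] F [-0.2  3.5  1.3]
shift [-0.338 -0.003  0.   ] turn [ 0.      0.     -0.0005]
tray in bridge mm [ 0.1 86.9] [193.7 115.1] deg 0.27
stone world (array([553.2, -45.1]), array([180.5,  59.6]), 9.47)
```

View pics/p7.png

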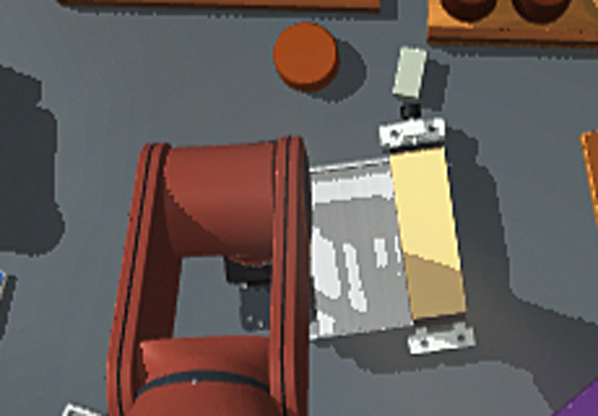

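The crop shows the tray entering between the feet, its leading part under the stone (rows 165–330), well centred. The arm hides its +y edge. Continuing, slowing near the end.

apply_moves([
  [[-0.04, 0, 0, 0, 0, 0], [-0.08, 0, 0, 0, 0, 0], [-0.12, 0, 0, 0, 0, 0], [-0.16, 0, 0, 0, 0, 0], [-0.2, 0, 0, 0, 0, 0], [-0.24, 0, 0, 0, 0, 0], [-0.27, 0, 0, 0, 0, 0], [-0.295, 0, 0, 0, 0, 0], [-0.315, 0, 0, 0, 0, 0], [-0.33, 0, 0, 0, 0, 0]],
])

```text
time: 16.9
position: [0.5527, 0.0399, -0.0269]
tcp_rot: [-0.0, 0.647, 0.763, -0.0]
wrist_force: [-1.3, 3.9, 0.7]
width: 0.0871
grip_force: 1.5
```

```bash
cat >> h.py <<'E'
def under(name):
    im,d=vision.read_camera("top"); g=im.astype(int)
    uv=np.dstack(np.meshgrid(np.arange(640),np.arange(400))[:2]).reshape(-1,2)
    P=plane("top",uv,0.02)[:,:2]-B; P=np.stack([P@bx,P@by],-1).reshape(400,640,2)*1e3
    m=((g.min(2)>105)&(g.max(2)-g.min(2)<30)&(abs(P[...,0])<130)&(abs(P[...,1])<110)).astype(np.uint8)
    for s in(-1,1):
        k=m*((P[...,1]*s>42)&(abs(P[...,0])<104)); q=P[k>0]
        if len(q): print("side",s,len(q),rect(q/1e3),"x",np.round([q[:,0].min(),q[:,0].max()],1),"y",np.round([q[:,1].min(),q[:,1].max()],1))
    cv2.imwrite(f"pics/{name}.png",cv2.resize(im[90:240,250:430],None,fx=4,fy=4,interpolation=cv2.INTER_CUBIC)[:,:,::-1])
E
python3 -c "
from h import *
go(.013,.0816,-.027);under('p8')"
```

```text
t 16.9 pos [ 0.5527  0.0399 -0.0269] bridge mm [13.6 84. ] F [-1.3  3.9  0.7]
shift [-0.01  -0.002  0.   ] turn [-0.     -0.     -0.0004]
side -1 554 (array([ -0.9, -55.3]), array([191.5,  26.4]), 0.09) x [-96.6  94.9] y [-68.5 -42. ]
side 1 12 (array([-76.4,  89.8]), array([39. , 11.6]), 87.42) x [-83.  -71.5] y [ 70.1 109.5]
```

Edge at -68.5 mm (target -70), square and centred. I'll nudge 2 mm, then back off straight.

apply_moves([
  [[-0.005, 0, 0, 0, 0, 0], [-0.009, 0, 0, 0, 0, 0], [-0.009, 0, 0, 0, 0, 0], [0.005, 0, 0, 0, 0, 0], [0.04, 0, 0, 0, 0, 0], [0.1, 0, 0, 0, 0, 0], [0.2, 0, 0, 0, 0, 0], [0.3, 0, 0, 0, 0, 0], [0.4, 0, 0, 0, 0, 0], [0.5, 0, 0, 0, 0, 0]],
])

```text
time: 18.2
position: [0.5318, 0.1651, -0.0269]
tcp_rot: [0.0, 0.647, 0.763, 0.0]
wrist_force: [0.2, -0.5, 0.3]
width: 0.087
grip_force: 0.0
```

apply_moves([
  [[0.08, 0, -0.05, 0, 0, 0], [0.16, 0, -0.15, 0, 0, 0], [0.24, 0, -0.25, 0, 0, 0], [0.32, 0, -0.35, 0, 0, 0], [0.4, 0, -0.45, 0, 0, 0], [0.4, 0, -0.5, 0, 0, 0], [0.4, 0, -0.5, 0, 0, 0], [0.4, 0, -0.5, 0, 0, 0], [0.4, 0, -0.5, 0, 0, 0], [0.4, 0, -0.5, 0, 0, 0]],
])

```text
time: 19.45
position: [0.5156, 0.2615, 0.0972]
tcp_rot: [-0.0, 0.647, 0.762, -0.001]
wrist_force: [0.7, 0.2, -0.1]
width: 0.0871
grip_force: 0.0
```

```bash
python3 -c "
from h import *
go(.013,.0816,-.027);under('p9');look('p9b')"
```

```text
t 19.45 pos [0.5156 0.2615 0.0972] bridge mm [ 13.5 308.7] F [ 0.7  0.2 -0.1]
shift [-0.908  0.001  0.497] turn [-0.0005  0.0001 -0.0006]
side -1 622 (array([ -3.4, -65.6]), array([196.6,  46.9]), 0.09) x [-101.7   94.9] y [-89.1 -42. ]
side 1 748 (array([-3.3, 74. ]), array([199.9,  64. ]), 0.03) x [-103.3   96.7] y [ 42. 106.]
tray in bridge mm [-0.5 57. ] [194.4  55.3] deg 0.27
stone world (array([552.3, -45.2]), array([179.2,  59.7]), 9.58)
```

View pics/p9.png

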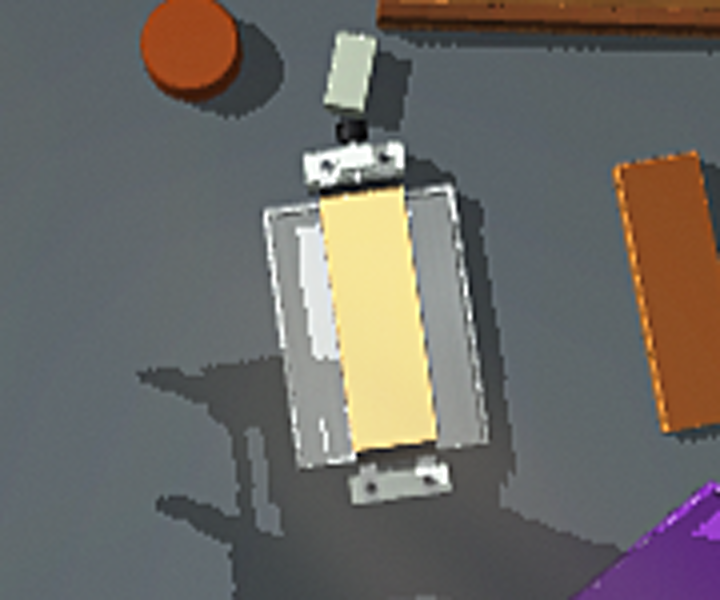

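```bash
python3 - <<'E'
from h import *
c=plane("top",[[363.75,136.25],[316,142.5],[324.75,207],[372,200]],.02)[:,:2]-B
P=np.c_[c@bx,c@by]*1e3; print(P.round(1),P.mean(0))
im,d=vision.read_camera("top"); g=im.astype(int)
uv=np.dstack(np.meshgrid(np.arange(640),np.arange(400))[:2]).reshape(-1,2)
P=plane("top",uv,0.02)[:,:2]-B; P=np.stack([P@bx,P@by],-1).reshape(400,640,2)*1e3
m=(g.min(2)>105)&(g.max(2)-g.min(2)<30)&(abs(P[...,0])<80)
for s in(-1,1):
  e=[]
  for lo in range(-80,80,20):
    q=P[m&(P[...,0]>lo)&(P[...,0]<lo+20)&(P[...,1]*s>42)&(P[...,1]*s<80)]; e.append(abs(q[:,1]).max() if len(q) else 0)
  print(s,np.round(e,1))
E
```

```text
[[ 91.8 -72.6]
 [ 92.7  68.5]
 [-98.1  68.6]
 [-96.5 -70.2]] [-2.51720474 -1.43799053]
-1 [70.2 70.2 70.2 70.2 70.2 70.2 70.6 70.2]
1 [70.9 71.  70.8 79.2 79.7 78.2 72.5 71.5]
```

The tray edges lie at -70.2 and +70.9 mm, with x about -1 to -2.5 mm and under 0.5° of turn. The bridge hasn't moved and the robot is clear, so I'm handing in.

```bash
python3 -c "
from bench import r
print(r.finish_job())"
```

```text
the job is handed in; nothing more can be done
None
```

The drip tray now lies flat and centred under the whetstone bridge, within about 3 mm and 0.5° by the camera, with the bridge unmoved; the job is handed in, but no verdict was returned.

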